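# Gauge a blank by pinching and seat it in the fitting bay of the filing fixture

### The job

Take the metal blank that stands on the round rubber pad, find out by pinching it how thick it is, and load it, upright and central along the slot, into the one bay of the spring-jawed fixture that is made for that thickness. Push it down gently until it sits firmly on the depth plate at the bottom of the slot, whose height you have to feel for, without ever forcing it, then let go; leave the two blanks on the wooden board and everything else on the bench where they are.

Things in the scene. Friction and masses are not known exactly. Their poses are not given: they have to be found in the camera images.
- blank_a_mid (a point): One of three look-alike aluminium blanks, 60 wide (its x), 60 high (its z) and 9, 12 or 15 mm thick (its y), one of each; which one this is, is not told: pinch it across its large faces and read the finger opening. Stands upright on edge; the three places are swapped between starts. Weight 0.9 to 1.5 N. Point: its centre, 30 mm above its lower edge.
- blank_b_mid (a point): One of three look-alike aluminium blanks, 60 wide (its x), 60 high (its z) and 9, 12 or 15 mm thick (its y), one of each; which one this is, is not told: pinch it across its large faces and read the finger opening. Stands upright on edge; the three places are swapped between starts. Weight 0.9 to 1.5 N. Point: its centre, 30 mm above its lower edge.
- blank_c_mid (a point): One of three look-alike aluminium blanks, 60 wide (its x), 60 high (its z) and 9, 12 or 15 mm thick (its y), one of each; which one this is, is not told: pinch it across its large faces and read the finger opening. Stands upright on edge; the three places are swapped between starts. Weight 0.9 to 1.5 N. Point: its centre, 30 mm above its lower edge.
- pad: Round black rubber pad fixed on the bench, 110 across, 6 thick; the blank to be loaded stands near its middle. Origin: centre of its underside, z up.
- board_top (a point): Wooden board fixed on the bench, 100 (x) by 150 (y) by 6 thick; the two other blanks stand on it, about 70 apart along y. Point: centre of its top face.
- fixture: Fixed steel fixture, base 100 (x) by 190 (y), jaw tops 40 mm high. Three slots along its x, 50 mm apart in y: narrow at -y (beside a brass screw, 50 mm high), middle, wide. A rigid depth plate crosses the slot bottoms, set 16 to 24 mm below the jaw tops, not measured: feel for it. The seated blank rests on it. Press on it with 5 to 15 N, never 25 N. Origin: underside centre, z up.
- bay_9 (a point): Bay for the 9 mm blank: the narrow one, at -y next to the brass screw. Point: mid-slot, on the centre line of a seated blank, level with the jaw tops. x along the slot (70 long, open ends), y across. Fixed jaw face 4.5 mm to -y; sprung jaw face at rest 2.5 mm to +y (5.4 N, then 1.8 N per mm, yields 3.5 mm). Top 12 mm of both jaws flares, 3.2 mm each. Pushing in takes up to 20 N at the flare, then about 10; the jaws then hold the blank at any height.
- bay_12 (a point): Bay for the 12 mm blank: the middle one. Point: mid-slot, on the centre line of a seated blank, level with the jaw tops. x along the slot (70 long, open ends), y across. Fixed jaw face 6 mm to -y; sprung jaw face at rest 4 mm to +y (5.4 N, then 1.8 N per mm, yields 3.5 mm). Top 12 mm of both jaws flares, 3.2 mm each. Pushing in takes up to 20 N at the flare, then about 10; the jaws then hold the blank at any height.
- bay_15 (a point): Bay for the 15 mm blank: the wide one, at +y. Point: mid-slot, on the centre line of a seated blank, level with the jaw tops. x along the slot (70 long, open ends), y across. Fixed jaw face 7.5 mm to -y; sprung jaw face at rest 5.5 mm to +y (5.4 N, then 1.8 N per mm, yields 3.5 mm). Top 12 mm of both jaws flares, 3.2 mm each. Pushing in takes up to 20 N at the flare, then about 10; the jaws then hold the blank at any height.
- jaw_9 (a joint): Sprung jaw of the 9 mm bay: 0 at rest, grows (m, up to 0.0035) as the jaw is pushed back; about 0.002 with the fitting blank between the jaws, 0 with a thinner one.
- jaw_12 (a joint): Sprung jaw of the 12 mm bay: 0 at rest, grows (m, up to 0.0035) as the jaw is pushed back; about 0.002 with the fitting blank between the jaws, 0 with a thinner one.
- jaw_15 (a joint): Sprung jaw of the 15 mm bay: 0 at rest, grows (m, up to 0.0035) as the jaw is pushed back; about 0.002 with the fitting blank between the jaws, 0 with a thinner one.
- file: Bystander: flat file, 245 long, lying on the bench. Origin: under the joint of blade and handle; the blade points along +x.
- square: Bystander: steel try square lying flat, stock 80, blade 110. Origin: under the middle of the stock.
- chalk_tin: Bystander: closed grey tin, 60 across, 70 high. Origin: centre of its underside.
There are look-alikes about, which are no part of the job. What is shaped like the part that bears blank_b_mid but orange or red is not meant. Leave any yellow look-alike of the part that bears blank_a_mid alone.

How it is judged (in metres and radians):
On the way, in this order (a step that is already met when the one before it is completed fails the run):
1. a blank is lifted between the fingers (((contact force between blank_a and the fingers above 1 N and height (world z) of blank_a_mid above 0.05 m) or (contact force between blank_b and the fingers above 1 N and height (world z) of blank_b_mid above 0.05 m) or (contact force between blank_c and the fingers above 1 N and height (world z) of blank_c_mid above 0.05 m))), for 0.2 s.
2. the blank, in the bay for its thickness, is pressed down on the depth plate with more than 3 N (((contact force between blank_a and depth_plate above 3 N and ((horizontal distance between blank_a_mid and bay_9 below 0.01 m and value of joint jaw_9 between 0.001 and 0.003 m) or (horizontal distance between blank_a_mid and bay_12 below 0.01 m and value of joint jaw_12 between 0.001 and 0.003 m) or (horizontal distance between blank_a_mid and bay_15 below 0.01 m and value of joint jaw_15 between 0.001 and 0.003 m))) or (contact force between blank_b and depth_plate above 3 N and ((horizontal distance between blank_b_mid and bay_9 below 0.01 m and value of joint jaw_9 between 0.001 and 0.003 m) or (horizontal distance between blank_b_mid and bay_12 below 0.01 m and value of joint jaw_12 between 0.001 and 0.003 m) or (horizontal distance between blank_b_mid and bay_15 below 0.01 m and value of joint jaw_15 between 0.001 and 0.003 m))) or (contact force between blank_c and depth_plate above 3 N and ((horizontal distance between blank_c_mid and bay_9 below 0.01 m and value of joint jaw_9 between 0.001 and 0.003 m) or (horizontal distance between blank_c_mid and bay_12 below 0.01 m and value of joint jaw_12 between 0.001 and 0.003 m) or (horizontal distance between blank_c_mid and bay_15 below 0.01 m and value of joint jaw_15 between 0.001 and 0.003 m))))), for 0.1 s.
At the end, for the whole second after the job is handed in: The pad's blank stands in the bay of its thickness (sprung jaw pushed back 1 to 3 mm), foot within 2 mm of the depth plate, within 10 mm of mid-slot, turned under 0.06 and tilted under 0.05 rad, at rest; the other two upright (0.15 rad) on the board, moved under 20 mm (((((horizontal distance between blank_a_mid and bay_9 below 0.01 m and value of joint jaw_9 between 0.001 and 0.003 m) or (horizontal distance between blank_a_mid and bay_12 below 0.01 m and value of joint jaw_12 between 0.001 and 0.003 m) or (horizontal distance between blank_a_mid and bay_15 below 0.01 m and value of joint jaw_15 between 0.001 and 0.003 m)) and z of blank_a_mid in the frame of plate_top below 0.032 m and angle between the x axis of blank_a_mid and the x axis of fixture, either way round below 0.06 rad and angle between blank_a_mid's own z axis and vertical below 0.05 rad and linear speed of blank_a below 0.01 m/s and horizontal distance between each of blank_b_mid, blank_c_mid and board_top below 0.085 m and distance of each of blank_b_mid, blank_c_mid from where it was at the start of the episode below 0.02 m and angle between each of blank_b_mid, blank_c_mid's own z axis and vertical below 0.15 rad) or (((horizontal distance between blank_b_mid and bay_9 below 0.01 m and value of joint jaw_9 between 0.001 and 0.003 m) or (horizontal distance between blank_b_mid and bay_12 below 0.01 m and value of joint jaw_12 between 0.001 and 0.003 m) or (horizontal distance between blank_b_mid and bay_15 below 0.01 m and value of joint jaw_15 between 0.001 and 0.003 m)) and z of blank_b_mid in the frame of plate_top below 0.032 m and angle between the x axis of blank_b_mid and the x axis of fixture, either way round below 0.06 rad and angle between blank_b_mid's own z axis and vertical below 0.05 rad and linear speed of blank_b below 0.01 m/s and horizontal distance between each of blank_a_mid, blank_c_mid and board_top below 0.085 m and distance of each of blank_a_mid, blank_c_mid from where it was at the start of the episode below 0.02 m and angle between each of blank_a_mid, blank_c_mid's own z axis and vertical below 0.15 rad) or (((horizontal distance between blank_c_mid and bay_9 below 0.01 m and value of joint jaw_9 between 0.001 and 0.003 m) or (horizontal distance between blank_c_mid and bay_12 below 0.01 m and value of joint jaw_12 between 0.001 and 0.003 m) or (horizontal distance between blank_c_mid and bay_15 below 0.01 m and value of joint jaw_15 between 0.001 and 0.003 m)) and z of blank_c_mid in the frame of plate_top below 0.032 m and angle between the x axis of blank_c_mid and the x axis of fixture, either way round below 0.06 rad and angle between blank_c_mid's own z axis and vertical below 0.05 rad and linear speed of blank_c below 0.01 m/s and horizontal distance between each of blank_a_mid, blank_b_mid and board_top below 0.085 m and distance of each of blank_a_mid, blank_b_mid from where it was at the start of the episode below 0.02 m and angle between each of blank_a_mid, blank_b_mid's own z axis and vertical below 0.15 rad))); the robot touches nothing.
It fails at once if a blank is pressed on the depth plate with more than 25 N (contact force between any of blank_a, blank_b, blank_c and depth_plate above 25 N).
It fails at once if a blank is forced into the fixture: its contact forces on jaws and plate add up to more than 60 N (contact force between any of blank_a, blank_b, blank_c and fixture above 60 N).
It fails at once if the fingers or arm press on the fixture with more than 25 N (contact force between the arm and fixture above 25 N).
It fails at once if a second blank is disturbed (distance of each of blank_a_mid, blank_b_mid from where it was at the start of the episode above 0.03 m or distance of each of blank_b_mid, blank_c_mid from where it was at the start of the episode above 0.03 m or distance of each of blank_a_mid, blank_c_mid from where it was at the start of the episode above 0.03 m).
It fails at once if the file, square or tin is moved by more than 40 mm (distance of any of file, square, chalk_tin from where it was at the start of the episode above 0.04 m).
It also fails if it takes over 40 s, if anything falls off the work surface, if the arm or the gripper's body presses on something with over 40 N, if the wrist force passes 120 N, or if a joint passes its speed limit or range.

### The arm

A 6-joint arm with a two-finger parallel gripper is mounted at the origin on the work surface. World frame = base frame: x ahead of the robot, y to its left, z up, the work surface at z = 0. Lengths are in m, angles in degrees, forces in N, time in s.
With the tool pointing down it reaches from about 0.4 to 0.825 m from the base axis. Payload 7 kg.
Tool frame: the origin (TCP) lies at the very end of the fingers, on their centre line; the grasp point (between the pads) lies r.grip_depth behind it (r.grip_depth is the distance from the TCP to the grasp point, in m); z points along the fingers, y is the direction in which the jaws open and shut (so a half turn about z gives the same grasp; the last joint's range is limited). The gripper opens to 88 mm and grips with 3 to 60 N. Pads are 19 mm wide; open, the fingers measure 130 mm over their backs; the gripper's body (78 mm by 193 mm) begins 47 mm behind the grasp point.
Start: joints at [-51.56, 20.546, 0.682, 0, -70.136, -16.507], TCP at [0.252, -0.626, 0.227] pointing down, gripper open.
Joint ranges: [-176.03, 176.03], [-82.01, 121.73], [-58.28, 71.71], [-173.87, 95.51], [-174.79, -0.11], [-173.66, 173.66]. Speed limits (degrees/s): [136.94, 136.94, 172.46, 180, 180, 180].

### API

Orientations are given as [roll, pitch, yaw] about the fixed x, y, z axes, in that order (R = Rz(yaw) Ry(pitch) Rx(roll)).
In Python, from plant import r gives the robot as it stands. The module is installed in compiled form; this text tells all that it offers.
- The arm moves only by the tool step_arm, never from a script. Its argument "increments" is a list of rows, each a list of 3 entries, a list of its own where there are three numbers: the shift along the tool's x, y, z in m, then the turn, a rotation vector about the tool's x, y, z in rad, then the closure, from 0 (fully open) to 1 (shut). In form: [[[x, y, z], [wx, wy, wz], grip], ...]. A call has 1 to 10 rows; each row is the pose to reach, as a shift and turn from the pose commanded when the call began, along the tool's axes at that moment; what a row does not reach only later rows make up. A row lasts 1/10 s, in which the tool goes at most 50 mm and 8.59 degrees, less where a joint would pass 70% of its speed; a pose out of reach is approached as far as the arm can. A call with a gripper value outside its range is refused whole. The fingers move at their own pace and stop on an object; "force" is the grip in N (left out, the last holds). Time passes only in rows, so rows that repeat a pose let the fingers close. It gives the time, the measured TCP pose, the force and the opening at its end, in the units of the state.
- r.get_state(): the state, without advancing time (a new reading comes with each control period).
- r.capture(name): name is "side" or "top" or "wrist"; returns a dict with "color" (384x512x3 uint8, red, green, blue), "intrinsics" (3x3 intrinsics, pixels), "k1" (the pictures are not rectified: a ray, as slopes to the right and down, at radius r is drawn at 1 + k1 r^2 times it, then the intrinsics apply), "rvec" (rotation vector, rad) and "tvec" (3), from world to camera coordinates, as OpenCV has them; the wrist camera has in their place "T_tool_cam" (4x4, takes a point from camera to tool coordinates, whose origin is the TCP and whose axes are the flange's). Camera axes: x right, y down, z forward; pixel columns grow to the right and rows downward; lengths in m; the calibration is good to about 2 mm. A picture is of the moment at which its call begins: read the wrist's pose just before it. There is no depth.
- r.close_job(): hands the job in, once; it reports no verdict.
The state is a dict: "time_s": time; "joints": joint angles; "qd": joint speeds; "joint_torque": joint torques, N m; "tcp_pos": TCP position; "eef_rot": TCP orientation; "contact_force": force on the tool from outside, world axes, zero at the start; "moment": the same for the moment, N m; "gripper_width": finger opening in m.
Only numpy, scipy, OpenCV 4.12 (cv2) and the standard library are available. Lean on these libraries where they do the work, as an engineer would, in place of code of your own. Each camera call takes 0.05 s, during which the arm holds its last target.

## Working session

There is one attempt and no reset: what is moved stays moved. The work goes in short steps, Python scripts to look and compute and a tool call to move; the robot and the scene stay as the last step left them, time stands still between calls to the robot, and variables do not carry over. Pictures are saved under pics/ and viewed, and the job is handed in when it is done.

Besides the shell and the picture viewer there is one more tool, called after "Call:" as name(argument=value, ...) on one line, values as JSON. step_arm: Moves the arm, as the interface text tells. Its arguments: {"type":"object","properties":{"increments":{"type":"array","items":{"type":"array"}},"force":{"type":"number"}},"required":["increments"]}

```bash
mkdir -p pics
cat > h.py <<'E'
import numpy as np, cv2
from scipy.spatial.transform import Rotation as R
from plant import r
def save(n,f):
    c=r.capture(n); cv2.imwrite(f,c["color"][:,:,::-1]); return c
E
python3 - <<'E'
from h import *
import pickle
s=r.get_state(); print(s, r.grip_depth)
d={}
for n in("side","top","wrist"):
    d[n]=save(n,f"pics/{n}0.png"); print(n,{k:v for k,v in d[n].items() if k!="color"})
pickle.dump((s,d),open("c0.pkl","wb"))
E
```

```text
{'time_s': 0.0, 'joints': array([-5.15595610e+01,  2.05921633e+01,  6.36353917e-01, -1.92318870e-02,
       -7.01365738e+01, -1.65058420e+01]), 'qd': array([ 0.07249444, -0.03499735, -0.04256597,  0.06774243, -0.11857639,
        0.00411939]), 'joint_torque': array([-4.03969289e-04, -5.82724893e+01,  2.93044960e+01,  6.99740231e+00,
        6.80366720e-03, -1.69117775e-04]), 'tcp_pos': array([ 0.25193341, -0.62571698,  0.22563687]), 'eef_rot': array([ 1.79906287e+02, -8.91534799e-03, -1.58071945e+02]), 'contact_force': array([ 0.48293293, -0.5878449 ,  0.49461568]), 'moment': array([-0.02885473, -0.00733892, -0.01496494]), 'gripper_width': 0.08771368869150063} 0.0188
side {'intrinsics': array([[444.5736667 ,   0.        , 248.25826902],
       [  0.        , 444.5736667 , 192.51218665],
       [  0.        ,   0.        ,   1.        ]]), 'k1': -0.08335941887058533, 'rvec': array([ 0.06431377, -2.69767332,  1.56311658]), 'tvec': array([0.54592609, 0.01481306, 1.13655041])}
top {'intrinsics': array([[456.78907486,   0.        , 258.06659079],
       [  0.        , 456.78907486, 188.44471034],
       [  0.        ,   0.        ,   1.        ]]), 'k1': -0.09385273803456295, 'rvec': array([ 2.15533082, -2.17393529,  0.09878748]), 'tvec': array([0.12583335, 0.51639684, 1.25481035])}
wrist {'intrinsics': array([[330.44983181,   0.        , 250.38753273],
       [  0.        , 330.44983181, 194.31481963],
       [  0.        ,   0.        ,   1.        ]]), 'k1': -0.01191889170028754, 'T_tool_cam': array([[-1.49277851e-03, -9.65444420e-01, -2.60604766e-01,
         6.99254682e-02],
       [ 9.99998809e-01, -1.33905208e-03, -7.67431768e-04,
        -9.86102300e-04],
       [ 3.91949363e-04, -2.60605601e-01,  9.65445269e-01,
        -1.58308880e-01],
       [ 0.00000000e+00,  0.00000000e+00,  0.00000000e+00,
         1.00000000e+00]])}
```

View pics/top0.png

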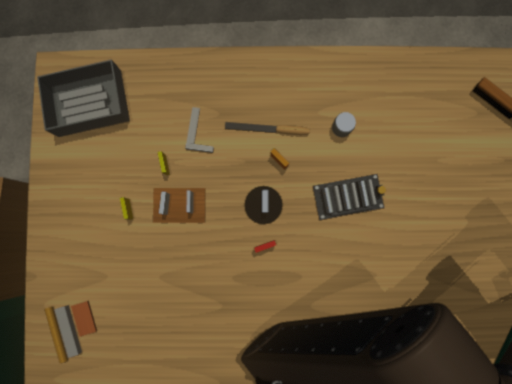

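View pics/side0.png

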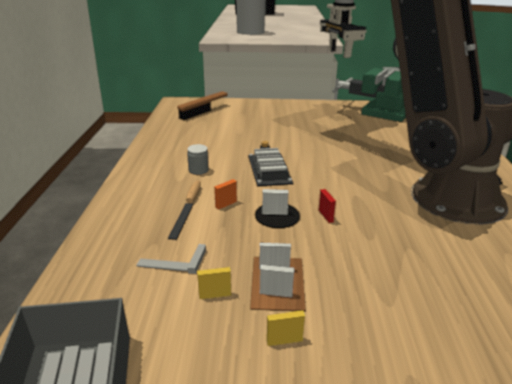

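View pics/wrist0.png

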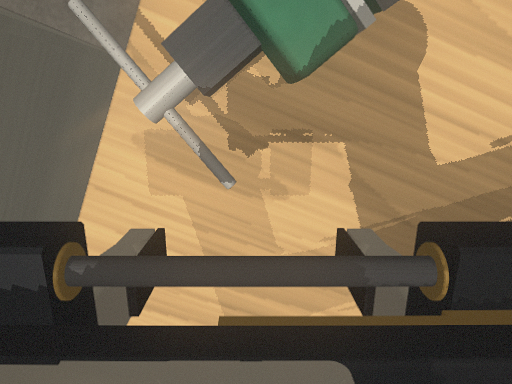

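The top view shows the pad with its blank at about (264,203) and the fixture at about (349,197), with the brass screw on its right end. The board is at about (180,204), and there are yellow, red and orange decoys around them. I'll enlarge these areas for a closer look.

```bash
cat >> h.py <<'E'
def unproj(c,uv,z,Twc=None):
    """pixel -> world point on plane z. static cams or wrist with Twc"""
    K=c["intrinsics"]; k=c["k1"]
    d=np.array([(uv[0]-K[0,2])/K[0,0],(uv[1]-K[1,2])/K[1,1]]); u=d.copy()
    for _ in range(30): u=d/(1+k*(u@u))
    ray=np.array([u[0],u[1],1])
    if Twc is None:
        Rm=R.from_rotvec(c["rvec"]).as_matrix(); o=-Rm.T@c["tvec"]; v=Rm.T@ray
    else: o=Twc[:3,3]; v=Twc[:3,:3]@ray
    return o+v*(z-o[2])/v[2]
def proj(c,P,Twc=None):
    if Twc is None: p=R.from_rotvec(c["rvec"]).as_matrix()@np.array(P)+c["tvec"]
    else: p=Twc[:3,:3].T@(np.array(P)-Twc[:3,3])
    u=p[:2]/p[2]; u=u*(1+c["k1"]*(u@u)); K=c["intrinsics"]
    return np.array([K[0,0]*u[0]+K[0,2],K[1,1]*u[1]+K[1,2]])
def twc(s,c):
    T=np.eye(4); T[:3,:3]=R.from_euler("xyz",s["eef_rot"],degrees=True).as_matrix(); T[:3,3]=s["tcp_pos"]
    return T@c["T_tool_cam"]
E
python3 - <<'E'
from h import *
import pickle
s,d=pickle.load(open("c0.pkl","rb")); im=d["top"]["color"][:,:,::-1]
cv2.imwrite("pics/crop_fix.png",cv2.resize(im[165:230,305:395],None,fx=8,fy=8,interpolation=2))
cv2.imwrite("pics/crop_pad.png",cv2.resize(im[175:235,235:295],None,fx=9,fy=9,interpolation=2))
t=d["top"]
for n,uv,z in [("pad",(264,204.5),.006),("blank",(265,201),.066),("fix",(349,197),.04),("screw",(380,190),.05),("board",(180,205),.006)]: print(n,unproj(t,uv,z))
E
```

```text
pad [0.4735693  0.10510219 0.006     ]
blank [0.47908343 0.10248542 0.066     ]
fix [ 0.48994281 -0.13099026  0.04      ]
screw [ 0.50770322 -0.21591727  0.05      ]
board [0.47411292 0.34481243 0.006     ]
```

View pics/crop_fix.png

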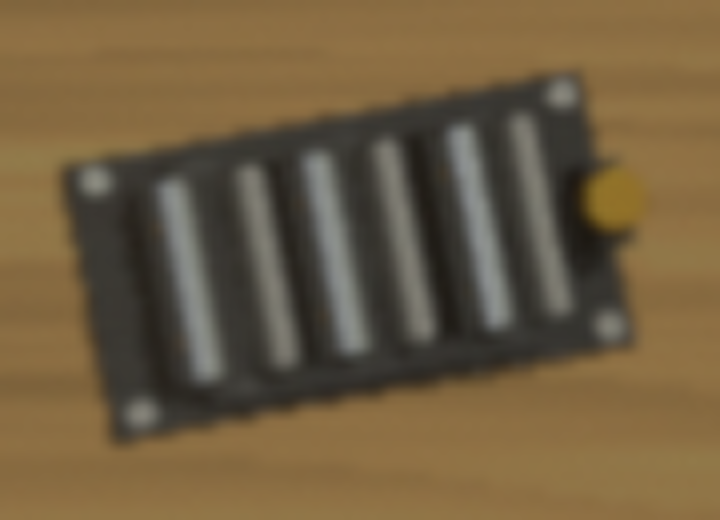

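View pics/crop_pad.png

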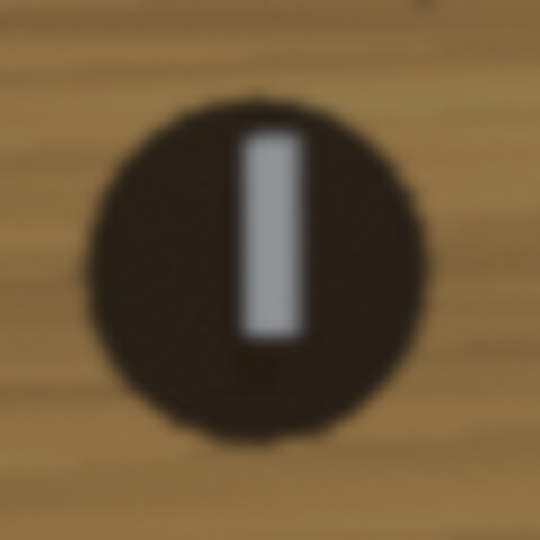

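```bash
cat >> h.py <<'E'
def inc(pos,yaw,cur=None):
    """cur=(pos,eef_rot deg) commanded"""
    if cur is None:
        s=r.get_state(); cur=(s["tcp_pos"],s["eef_rot"])
    R0=R.from_euler("xyz",cur[1],degrees=True); R1=R.from_euler("xyz",[180,0,yaw],degrees=True)
    return np.round(R0.inv().apply(np.array(pos)-cur[0]),4), np.round((R0.inv()*R1).as_rotvec(),4)
E
python3 - <<'E'
from h import *
import pickle
s,d=pickle.load(open("c0.pkl","rb")); t=d["top"]
# blank crop 9x offset(235,175)
a=unproj(t,(235+272/9,175+135/9),.066);b=unproj(t,(235+272/9,175+336/9),.066)
print(a,b,np.degrees(np.arctan2(*(a-b)[[1,0]])))
P=[unproj(t,(305+u/8,165+v/8),0.004) for u,v in[(70,165),(578,72),(632,345),(115,440)]]
print(np.round(P,4),np.mean(P,0))
for i,j in[(3,0),(2,1),(1,0),(2,3)]: print(np.degrees(np.arctan2(*(P[j]-P[i])[[1,0]])))
cur=([.252,-.626,.227],[180,0,-158.07])
print(inc([.54,-.13,.2],-169.5,cur))
E
```

```text
[0.5090494  0.10159511 0.066     ] [0.4483393  0.10217579 0.066     ] -0.5480108493639146
[[ 0.5264 -0.0376  0.004 ]
 [ 0.5584 -0.2215  0.004 ]
 [ 0.46   -0.2376  0.004 ]
 [ 0.4282 -0.0517  0.004 ]] [ 0.49325092 -0.13710982  0.004     ]
8.144986412217602
9.304657457586016
99.86441381581345
99.70868315113589
(array([-0.4524,  0.3525,  0.027 ]), array([ 0.    , -0.    ,  0.1995]))
```

Call:
step_arm(increments=[[[-0.03, 0.02, 0.0], [0, 0, 0.02], 0], [[-0.075, 0.055, 0.0], [0, 0, 0.04], 0], [[-0.115, 0.085, 0.0], [0, 0, 0.06], 0], [[-0.155, 0.115, 0.0], [0, 0, 0.08], 0], [[-0.195, 0.145, 0.0], [0, 0, 0.1], 0], [[-0.235, 0.175, 0.01], [0, 0, 0.12], 0], [[-0.275, 0.205, 0.015], [0, 0, 0.14], 0], [[-0.315, 0.235, 0.02], [0, 0, 0.16], 0], [[-0.355, 0.265, 0.025], [0, 0, 0.18], 0], [[-0.395, 0.295, 0.027], [0, 0, 0.2], 0]])

```text
time_s: 1.15
tcp_pos: [0.5043, -0.2103, 0.1997]
eef_rot: [180.0, -0.0, -169.6]
contact_force: [1.0, -1.1, -0.4]
gripper_width: 0.0875
```

Run:
```python
from h import *
s=r.get_state();print(s["tcp_pos"],s["eef_rot"]); print(inc([.54,-.13,.2],-170))
```

```text
[ 0.50425179 -0.2102989   0.19965011] [ 1.79988461e+02 -1.61880574e-02 -1.69570139e+02]
(array([-0.0497,  0.0725, -0.0003]), array([ 0.0002, -0.0003,  0.0075]))
```

Call:
step_arm(increments=[[[-0.025, 0.036, 0], [0, 0, 0], 0], [[-0.045, 0.065, 0], [0, 0, 0], 0], [[-0.05, 0.072, 0], [0, 0, 0], 0], [[-0.05, 0.072, 0], [0, 0, 0], 0]])

```text
time_s: 1.55
tcp_pos: [0.5403, -0.1312, 0.1997]
eef_rot: [180.0, -0.0, -169.4]
contact_force: [-0.3, -0.6, 0.6]
gripper_width: 0.0876
```

Run:
```python
from h import *
import pickle
s=r.get_state();print(s["tcp_pos"],s["eef_rot"])
c=save("wrist","pics/w1.png");pickle.dump((s,c),open("c1.pkl","wb"))
cv2.imwrite("pics/w1b.png",cv2.resize(c["color"][:,:,::-1],(800,600),interpolation=2))
```

```text
[ 0.54026509 -0.1311823   0.19969633] [ 1.79991561e+02 -3.03491772e-02 -1.69393243e+02]
```

View pics/w1b.png

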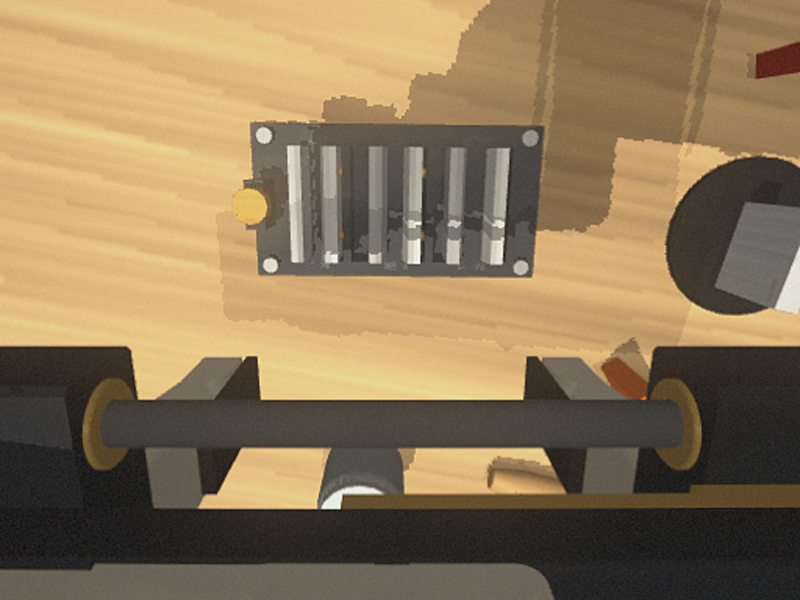

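The fixture is clear in the wrist view: screw at (250,205) on the left, so the narrow bay is on the left and the wide bay on the right. I'll enlarge it to measure.

Run:
```python
from h import *
import pickle
s,c=pickle.load(open("c1.pkl","rb"))
cv2.imwrite("pics/w1c.png",cv2.resize(c["color"][70:185,150:355,::-1],None,fx=3.9,fy=3.9,interpolation=2))
```

```text
(no output)
```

View pics/w1c.png

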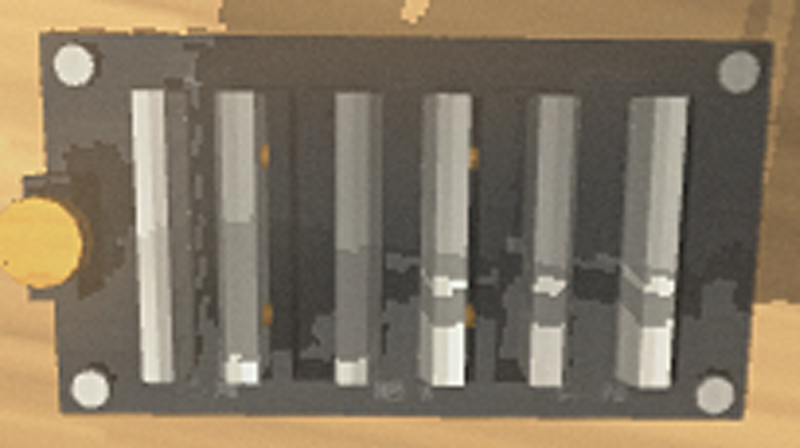

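Run:
```python
from h import *
import pickle
s,c=pickle.load(open("c1.pkl","rb")); T=twc(s,c)
def up(u,v,z): return unproj(c,(150+(u+.5)/3.9-.5,70+(v+.5)/3.9-.5),z,T)
for z in(.004,.008,.01,.012,):
    P=[up(u,v,z) for u,v in[(42,33),(772,42),(743,416),(62,412)]]
    print(z,np.mean(P,0),[round(np.linalg.norm(P[i]-P[(i+1)%4]),4) for i in range(4)],[round(np.degrees(np.arctan2(*(P[i]-P[j])[[1,0]])),2) for i,j in[(3,0),(2,1),(1,0),(2,3)]])
J={}
for n,(a,b,y0,y1) in {"f9":(133,145,90,382),"s9":(218,228,91,384),"f12":(335,338,92,384),"s12l":(428,434,94,386),"s12r":(470,465,94,386),"f15r":(578,560,96,386),"s15r":(688,670,97,387)}.items():
    A=up(a,y0,.04);B=up(b,y1,.04); print(n,A,B,np.linalg.norm(A-B),np.degrees(np.arctan2(*(B-A)[[1,0]])),(A+B)/2)
```

```text
0.004 [ 0.49531612 -0.1374253   0.004     ] [np.float64(0.1903), np.float64(0.0996), np.float64(0.191), np.float64(0.1007)] [np.float64(9.73), np.float64(10.14), np.float64(99.85), np.float64(100.18)]
0.008 [ 0.49505258 -0.13751062  0.008     ] [np.float64(0.1882), np.float64(0.0985), np.float64(0.1889), np.float64(0.0996)] [np.float64(9.73), np.float64(10.14), np.float64(99.85), np.float64(100.18)]
0.01 [ 0.49492081 -0.13755329  0.01      ] [np.float64(0.1871), np.float64(0.0979), np.float64(0.1878), np.float64(0.099)] [np.float64(9.73), np.float64(10.14), np.float64(99.85), np.float64(100.18)]
0.012 [ 0.49478904 -0.13759595  0.012     ] [np.float64(0.186), np.float64(0.0974), np.float64(0.1867), np.float64(0.0984)] [np.float64(9.73), np.float64(10.14), np.float64(99.85), np.float64(100.18)]
f9 [ 0.47209047 -0.20751829  0.04      ] [ 0.54101265 -0.19533243  0.04      ] 0.06999114903649065 10.02661841281715 [ 0.50655156 -0.20142536  0.04      ]
s9 [ 0.46866738 -0.18771446  0.04      ] [ 0.53772554 -0.17482217  0.04      ] 0.07025126484748098 10.574675220015964 [ 0.50319646 -0.18126832  0.04      ]
f12 [ 0.46385773 -0.16047914  0.04      ] [ 0.53270104 -0.14774851  0.04      ] 0.07001050866012168 10.476885422051394 [ 0.49827939 -0.15411383  0.04      ]
s12l [ 0.46029052 -0.13878038  0.04      ] [ 0.52881215 -0.12403123  0.04      ] 0.07009101584181433 12.147470100404906 [ 0.49455134 -0.13140581  0.04      ]
s12r [ 0.45847413 -0.12901641  0.04      ] [ 0.52739405 -0.11640056  0.04      ] 0.07006507993782964 10.37319782663269 [ 0.49293409 -0.12270848  0.04      ]
f15r [ 0.45423512 -0.10380489  0.04      ] [ 0.52304512 -0.09301125  0.04      ] 0.06965141268924946 8.914857727298214 [ 0.48864012 -0.09840807  0.04      ]
s15r [ 0.44966654 -0.07814609  0.04      ] [ 0.51824916 -0.06584992  0.04      ] 0.0696761923286841 10.164561638175142 [ 0.48395785 -0.071998    0.04      ]
```

Run:
```python
import numpy as np
t=np.radians(10.1);c=np.array([.4953,-.1374]);ex=np.array([np.cos(t),np.sin(t)]);ey=np.array([-np.sin(t),np.cos(t)])
for n,p in dict(f9l=(.50655,-.20143),s9l=(.5032,-.18127),f12l=(.49828,-.15411),s12l=(.49455,-.1314),s12r=(.49293,-.12271),f15r=(.48864,-.0984),s15r=(.48396,-.0720)).items(): print(n,(np.array(p)-c)@ex*1e3,(np.array(p)-c)@ey*1e3)
for k in(-.05,0,.05): print(k,c+k*ey)
```

```text
f9l -0.15307069695759673 -65.01061428229802
s9l 0.0842368481425386 -44.575551641605216
f12l 0.0034414833266989027 -16.973640981126955
s12l 0.31382297157106825 6.03854412441562
s12r 0.24286466975183676 14.877970854662484
f15r 0.2825111389577496 39.56356641477565
s15r 0.30471782550583043 66.37516664421129
-0.05 [ 0.50406834 -0.18662516]
0 [ 0.4953 -0.1374]
0.05 [ 0.48653166 -0.08817484]
```

Run:
```python
from h import *
print(inc([.529,.102,.2],179.5))
```

```text
(array([-0.0323,  0.2322, -0.0003]), array([ 0.    , -0.0007,  0.1927]))
```

Call:
step_arm(increments=[[[-0.005, 0.03, 0], [0, 0, 0.03], 0], [[-0.01, 0.075, 0], [0, 0, 0.06], 0], [[-0.015, 0.12, 0], [0, 0, 0.1], 0], [[-0.022, 0.16, 0], [0, 0, 0.14], 0], [[-0.028, 0.2, 0], [0, 0, 0.17], 0], [[-0.032, 0.225, 0], [0, 0, 0.193], 0], [[-0.032, 0.232, 0], [0, 0, 0.193], 0], [[-0.032, 0.232, 0], [0, 0, 0.193], 0]])

```text
time_s: 2.4
tcp_pos: [0.529, 0.101, 0.1999]
eef_rot: [-180.0, -0.0, 179.4]
contact_force: [-1.0, -0.3, 1.0]
gripper_width: 0.0877
```

Run:
```python
from h import *
import pickle
s=r.get_state();print(s["tcp_pos"],s["eef_rot"])
c=save("wrist","pics/w2.png");pickle.dump((s,c),open("c2.pkl","wb"))
cv2.imwrite("pics/w2b.png",cv2.resize(c["color"][:,:,::-1],(800,600),interpolation=2))
```

```text
[0.52902291 0.10104612 0.19992738] [-1.79990939e+02 -1.46140904e-02  1.79449069e+02]
```

View pics/w2b.png

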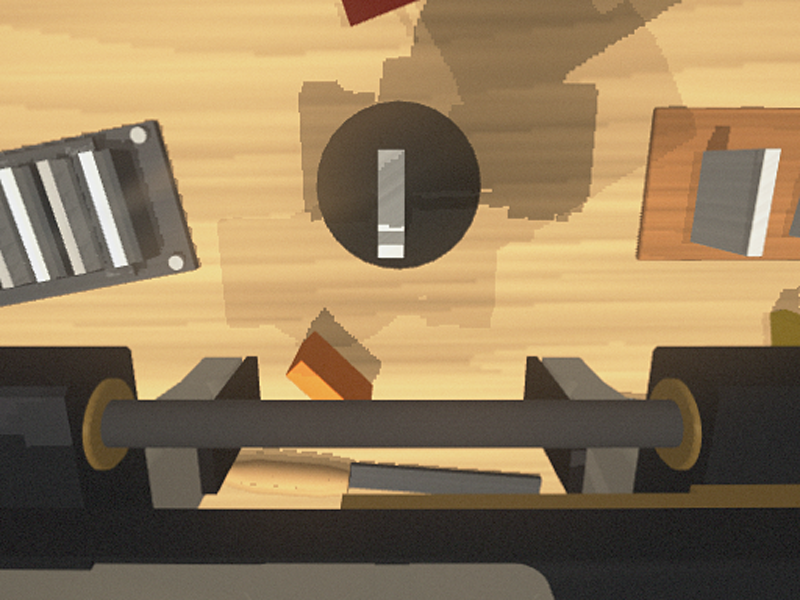

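Run:
```python
from h import *
import pickle
s,c=pickle.load(open("c2.pkl","rb")); T=twc(s,c)
P=[unproj(c,(u*.64,v*.64),.066,T) for u,v in[(378,150),(405,150),(405,258),(378,258)]]
print(np.round(P,4),np.mean(P,0))
print(unproj(c,(398*.64,185*.64),.006,T))
m=np.mean(P,0); print(inc([m[0],m[1],.10],179.8)); print(inc([m[0],m[1],.039],179.8))
```

```text
[[0.4518 0.0936 0.066 ]
 [0.452  0.1083 0.066 ]
 [0.5114 0.108  0.066 ]
 [0.5112 0.0926 0.066 ]] [0.48161122 0.1006125  0.066     ]
[0.47279699 0.10504332 0.006     ]
(array([ 0.0474, -0.0003,  0.1   ]), array([-0.0003, -0.0003, -0.0068]))
(array([ 0.0474, -0.0003,  0.161 ]), array([-0.0003, -0.0003, -0.0068]))
```

Call:
step_arm(increments=[[[0.025, 0, 0.01], [0, 0, -0.004], 0], [[0.045, 0, 0.04], [0, 0, -0.006], 0], [[0.047, 0, 0.085], [0, 0, -0.006], 0], [[0.047, 0, 0.115], [0, 0, -0.006], 0], [[0.047, 0, 0.14], [0, 0, -0.006], 0], [[0.047, 0, 0.155], [0, 0, -0.006], 0], [[0.047, 0, 0.161], [0, 0, -0.006], 0], [[0.047, 0, 0.161], [0, 0, -0.006], 0]])

```text
time_s: 3.25
tcp_pos: [0.482, 0.1006, 0.0385]
eef_rot: [-179.9, -0.1, 179.7]
contact_force: [-0.8, -0.5, 0.6]
gripper_width: 0.0875
```

Call:
step_arm(increments=[[[0, 0, 0], [0, 0, 0], 0.5], [[0, 0, 0], [0, 0, 0], 0.6], [[0, 0, 0], [0, 0, 0], 0.7], [[0, 0, 0], [0, 0, 0], 0.8], [[0, 0, 0], [0, 0, 0], 0.9], [[0, 0, 0], [0, 0, 0], 1], [[0, 0, 0], [0, 0, 0], 1], [[0, 0, 0], [0, 0, 0], 1]], force=15)

```text
time_s: 4.05
tcp_pos: [0.4822, 0.1021, 0.039]
eef_rot: [-180.0, -0.0, 179.8]
contact_force: [0.3, 0.2, -0.5]
gripper_width: 0.029
```

Call:
step_arm(increments=[[[0, 0, 0], [0, 0, 0], 1], [[0, 0, 0], [0, 0, 0], 1], [[0, 0, 0], [0, 0, 0], 1], [[0, 0, 0], [0, 0, 0], 1], [[0, 0, 0], [0, 0, 0], 1]], force=15)

```text
time_s: 4.55
tcp_pos: [0.4822, 0.102, 0.0389]
eef_rot: [-180.0, -0.0, 179.8]
contact_force: [-0.5, 0.8, -0.9]
gripper_width: 0.015
```

Call:
step_arm(increments=[[[0, 0, 0], [0, 0, 0], 1], [[0, 0, 0], [0, 0, 0], 1], [[0, 0, 0], [0, 0, 0], 1]], force=55)

```text
time_s: 4.85
tcp_pos: [0.4822, 0.102, 0.039]
eef_rot: [-180.0, -0.0, 179.8]
contact_force: [-0.0, 0.6, -1.7]
gripper_width: 0.0144
```

Call:
step_arm(increments=[[[0, 0, -0.02], [0, 0, 0], 1], [[0, 0, -0.05], [0, 0, 0], 1], [[0, 0, -0.08], [0, 0, 0], 1], [[0, 0, -0.1], [0, 0, 0], 1], [[0, 0, -0.1], [0, 0, 0], 1], [[0, 0, -0.1], [0, 0, 0], 1]])

```text
time_s: 5.45
tcp_pos: [0.482, 0.102, 0.1389]
eef_rot: [180.0, 0.0, 179.7]
contact_force: [-0.8, 0.1, -2.2]
gripper_width: 0.0144
```

Run:
```python
from h import *
import pickle
s=r.get_state();print(s["tcp_pos"],s["eef_rot"],s["gripper_width"],s["contact_force"],s["moment"])
c=save("wrist","pics/w3.png");pickle.dump((s,c),open("c3.pkl","wb"))
cv2.imwrite("pics/w3b.png",cv2.resize(c["color"][:,:,::-1],(800,600),interpolation=2))
save("side","pics/s3.png")
print(inc([.4865,-.0882,.1389],-169.9))
```

```text
[0.48199999 0.10199766 0.13889385] [1.79961737e+02 1.58664282e-02 1.79740983e+02] 0.014440273269009016 [-0.8472759   0.13807604 -2.16002298] [-0.02198382  0.01152861 -0.02727957]
(array([-0.0059, -0.1898, -0.0009]), array([-0.0006, -0.0018, -0.1808]))
```

View pics/w3b.png

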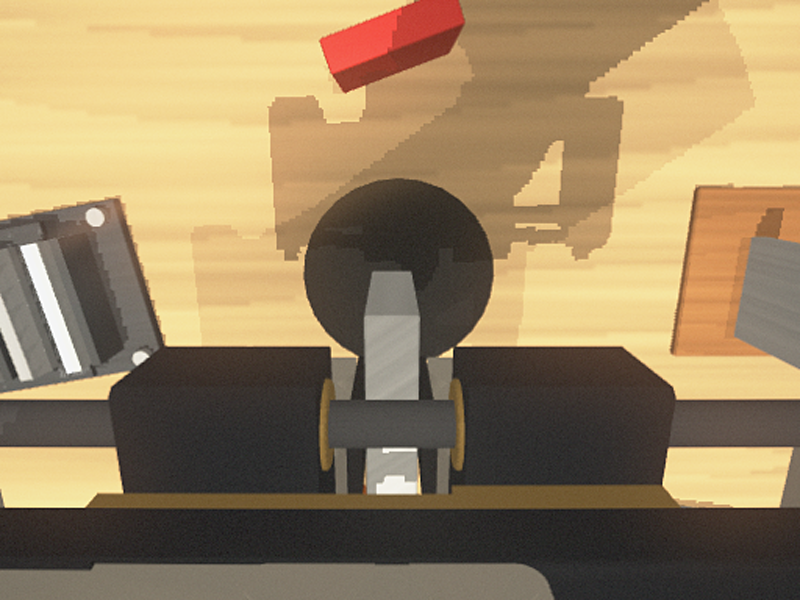

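View pics/s3.png

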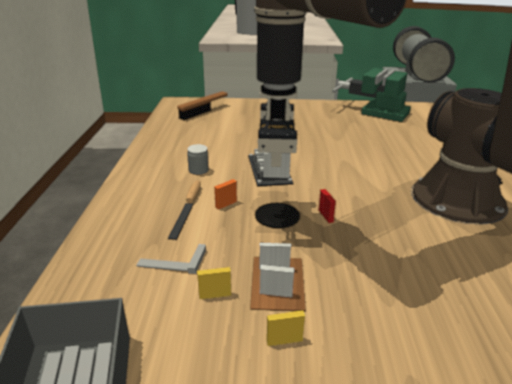

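The blank is held upright. Its near-side end face spans big-pixel columns 365–420 at the top edge (row 316), and the foot is at row 271. I'll work out its pose in the hand.

Run:
```python
from h import *
import pickle
s,c=pickle.load(open("c3.pkl","rb")); T=c["T_tool_cam"]
for u,v,z in[(365,316,-.027),(420,316,-.027),(373,271,.033),(414,271,.033)]: print(z,unproj(c,(u*.64,v*.64),z,T))
T=twc(s,c)  # fixture corner screws etc.: model reprojection
t=np.radians(10.1);o=np.array([.4953,-.1374]);ex=np.array([np.cos(t),np.sin(t)]);ey=np.array([-np.sin(t),np.cos(t)])
for x,y in((-.05,.095),(.05,.095)): print(proj(c,[*(o+x*ex+y*ey),.006],T)/.64)
```

```text
-0.027 [ 0.03069951 -0.0079618  -0.027     ]
-0.027 [ 0.03067878  0.00662143 -0.027     ]
0.033 [ 0.03064646 -0.00790129  0.033     ]
0.033 [0.03062423 0.00757114 0.033     ]
[114.12005539 198.02729279]
[166.56379529 363.61660059]
```

Call:
step_arm(increments=[[[-0.001, -0.025, 0], [0, 0, -0.03], 1], [[-0.002, -0.065, 0], [0, 0, -0.07], 1], [[-0.004, -0.105, 0], [0, 0, -0.11], 1], [[-0.005, -0.145, 0], [0, 0, -0.15], 1], [[-0.006, -0.175, 0], [0, 0, -0.181], 1], [[-0.006, -0.19, 0], [0, 0, -0.181], 1], [[-0.006, -0.19, 0], [0, 0, -0.181], 1], [[-0.006, -0.19, 0], [0, 0, -0.181], 1]])

```text
time_s: 6.35
tcp_pos: [0.4869, -0.0883, 0.138]
eef_rot: [180.0, -0.1, -169.9]
contact_force: [0.1, 0.9, -0.8]
gripper_width: 0.0146
```

Run:
```python
from h import *
import pickle
s=r.get_state();print(s["tcp_pos"],s["eef_rot"],s["gripper_width"],s["contact_force"],s["moment"])
c=save("wrist","pics/w4.png");pickle.dump((s,c),open("c4.pkl","wb"))
cv2.imwrite("pics/w4b.png",cv2.resize(c["color"][:,:,::-1],(800,600),interpolation=2))
print(inc([.4865,-.0882,.078],-169.9))
```

```text
[ 0.48687396 -0.08827713  0.13797392] [ 1.79993286e+02 -1.07163125e-01 -1.69948962e+02] 0.014626136485218924 [ 0.05012833  0.8614737  -0.83307942] [ 0.04341621 -0.04326633  0.00290864]
(array([ 0.0005, -0.0003,  0.0602]), array([ 0.0001, -0.0014,  0.0001]))
```

View pics/w4b.png

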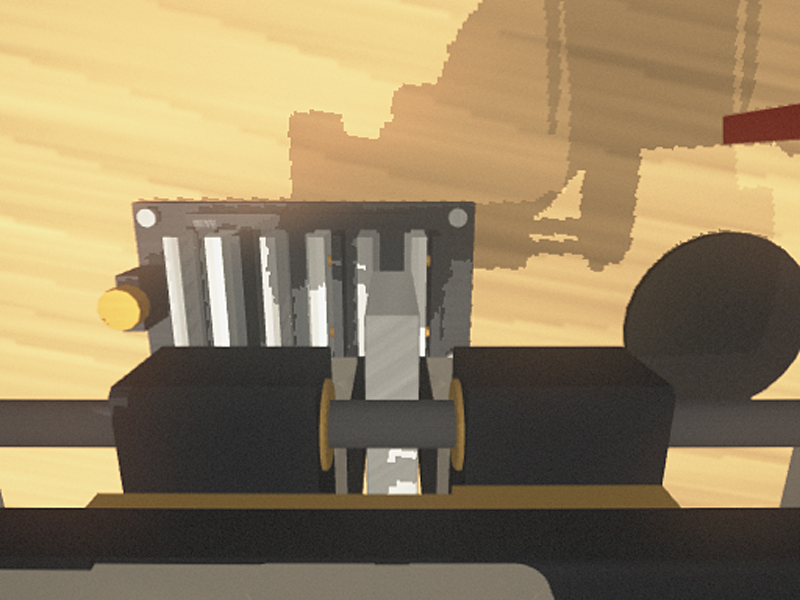

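Call:
step_arm(increments=[[[0, 0, 0.02], [0, -0.001, 0], 1], [[0, 0, 0.045], [0, -0.001, 0], 1], [[0, 0, 0.054], [0, -0.001, 0], 1], [[0, 0, 0.056], [0, -0.001, 0], 1], [[0, 0, 0.056], [0, -0.001, 0], 1]])

```text
time_s: 6.9
tcp_pos: [0.4878, -0.0876, 0.0832]
eef_rot: [-180.0, 0.0, -169.8]
contact_force: [0.7, 0.3, -1.3]
gripper_width: 0.0149
```

Run:
```python
from h import *
import pickle
s=r.get_state();print(s["tcp_pos"],s["eef_rot"],s["gripper_width"],s["contact_force"],s["moment"])
c=save("wrist","pics/w5.png");pickle.dump((s,c),open("c5.pkl","wb"))
cv2.imwrite("pics/w5b.png",cv2.resize(c["color"][130:240,190:320,::-1],None,fx=5,fy=5,interpolation=2))
T=twc(s,c)
t=np.radians(10.1);o=np.array([.4953,-.1374]);ex=np.array([np.cos(t),np.sin(t)]);ey=np.array([-np.sin(t),np.cos(t)])
for y in(.05-.0107,.05+.0087): print((proj(c,[*(o-.035*ex+y*ey),.04],T)-[190,130])*5)
```

```text
[ 0.48776611 -0.08760705  0.08324331] [-1.79985069e+02  4.65924476e-02 -1.69810908e+02] 0.014866747205766048 [ 0.69056262  0.2692103  -1.33647568] [ 0.00711448 -0.0865547  -0.02514328]
[221.53384544 156.46696764]
[379.21350589 156.49131428]
```

View pics/w5b.png

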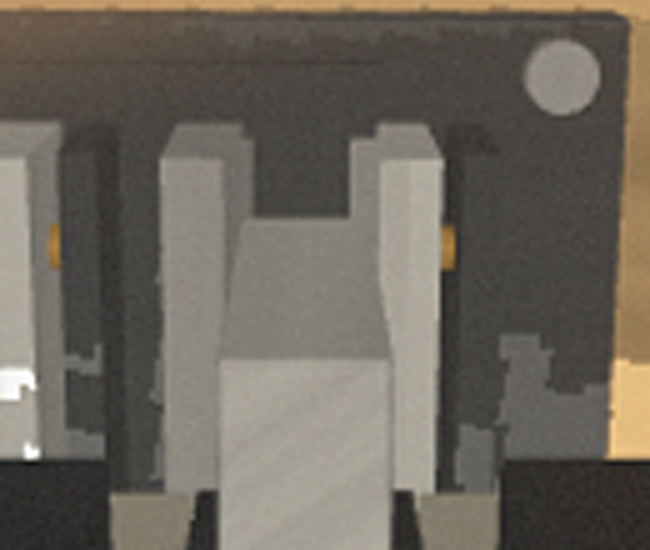

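Run:
```python
from h import *
import pickle
for k in(3,4,5):
    s,c=pickle.load(open(f"c{k}.pkl","rb")); T=c["T_tool_cam"]
    if k==5: print([ (proj(c,p,T)-[190,130])*5 for p in([.0306,-.0075,.033],[.0306,.0075,.033],[.0306,-.0075,-.027],[.0306,.0075,-.027])])
    cv2.imwrite(f"pics/z{k}.png",np.vstack([cv2.resize(c["color"][165:215,215:285,::-1],None,fx=10,fy=10,interpolation=0)]))
```

```text
[array([247.57760465, 219.10212906]), array([374.73692985, 218.92503188]), array([224.35410064, 364.42352864]), array([405.29555211, 364.18027083])]
```

View pics/z3.png

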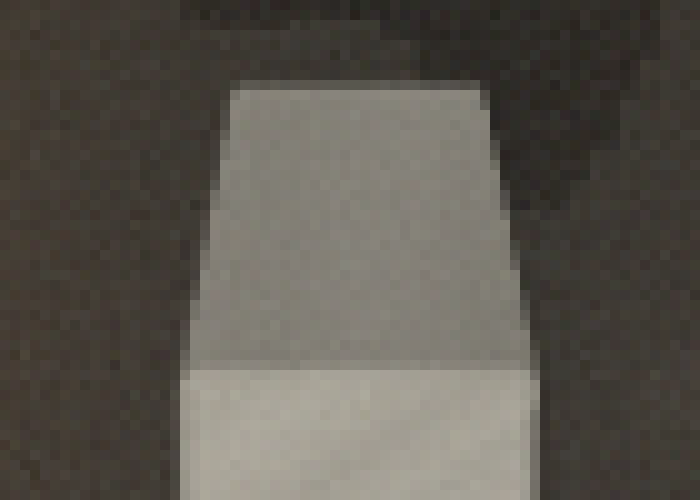

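View pics/z5.png

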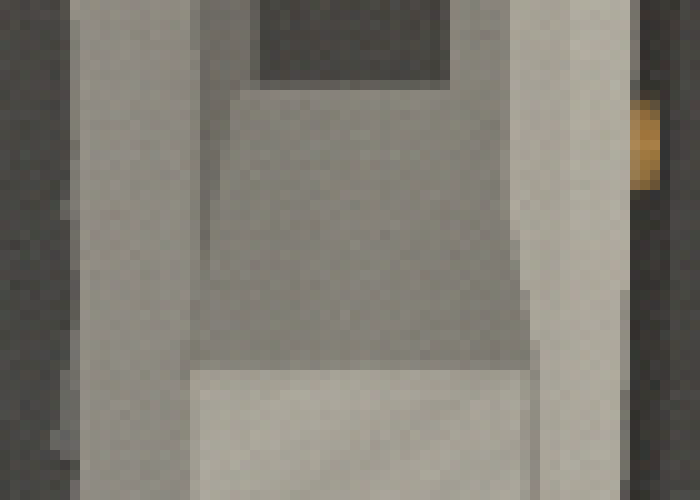

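The blank is 15 mm thick: the pinch read 15.0 mm and the picture measures 15.1 mm. It's lined up with the wide bay to within about 0.5 mm. Next I'll lower it slowly and watch the force.

Call:
step_arm(increments=[[[0, 0, 0.004], [0, 0, 0], 1], [[0, 0, 0.007], [0, 0, 0], 1], [[0, 0, 0.009], [0, 0, 0], 1], [[0, 0, 0.011], [0, 0, 0], 1], [[0, 0, 0.012], [0, 0, 0], 1], [[0, 0, 0.013], [0, 0, 0], 1]])

```text
time_s: 7.55
tcp_pos: [0.4875, -0.0881, 0.0699]
eef_rot: [-180.0, 0.1, -169.9]
contact_force: [-0.8, -0.2, -1.8]
gripper_width: 0.0149
```

Call:
step_arm(increments=[[[0, 0, 0.001], [0, 0, 0], 1], [[0, 0, 0.002], [0, 0, 0], 1], [[0, 0, 0.003], [0, 0, 0], 1], [[0, 0, 0.003], [0, 0, 0], 1]])

```text
time_s: 7.95
tcp_pos: [0.4874, -0.088, 0.0669]
eef_rot: [180.0, 0.0, -169.9]
contact_force: [0.1, -0.6, -1.2]
gripper_width: 0.0147
```

Call:
step_arm(increments=[[[0, 0, 0.001], [0, 0, 0], 1], [[0, 0, 0.002], [0, 0, 0], 1], [[0, 0, 0.003], [0, 0, 0], 1], [[0, 0, 0.003], [0, 0, 0], 1]])

```text
time_s: 8.35
tcp_pos: [0.4876, -0.0881, 0.0641]
eef_rot: [-180.0, 0.1, -169.9]
contact_force: [0.0, -1.3, -0.7]
gripper_width: 0.015
```

Call:
step_arm(increments=[[[0, 0, 0.001], [0, 0, 0], 1], [[0, 0, 0.002], [0, 0, 0], 1], [[0, 0, 0.002], [0, 0, 0], 1]])

```text
time_s: 8.65
tcp_pos: [0.488, -0.0879, 0.0629]
eef_rot: [-180.0, 0.1, -169.9]
contact_force: [-2.0, 1.7, 8.9]
gripper_width: 0.0147
```

Call:
step_arm(increments=[[[0, 0, 0.001], [0, 0, 0], 1], [[0, 0, 0.001], [0, 0, 0], 1]])

```text
time_s: 8.85
tcp_pos: [0.4882, -0.0877, 0.0621]
eef_rot: [-180.0, 0.2, -169.8]
contact_force: [-3.8, 3.0, 11.4]
gripper_width: 0.0148
```

Run:
```python
from h import *
s=r.get_state();print(s["tcp_pos"],s["gripper_width"],s["contact_force"],s["moment"])
```

```text
[ 0.48822238 -0.08770355  0.06212525] 0.014816486979050945 [-3.82772868  2.99127363 11.36274224] [ 1.03507335  1.23905536 -0.06662406]
```

Call:
step_arm(increments=[[[0, 0, 0.001], [0, 0, 0], 1], [[0, 0, 0.001], [0, 0, 0], 1]])

```text
time_s: 9.05
tcp_pos: [0.4884, -0.0875, 0.0614]
eef_rot: [180.0, 0.2, -169.8]
contact_force: [-3.1, 4.3, 14.0]
gripper_width: 0.0143
```

Call:
step_arm(increments=[[[0, 0, 0.001], [0, 0, 0], 1], [[0, 0, 0.001], [0, 0, 0], 1]])

```text
time_s: 9.25
tcp_pos: [0.4887, -0.0874, 0.0606]
eef_rot: [180.0, 0.2, -169.8]
contact_force: [-3.7, 5.2, 16.7]
gripper_width: 0.0147
```

Run:
```python
from h import *
import pickle
s=r.get_state();print(s["tcp_pos"],s["eef_rot"],s["gripper_width"],s["contact_force"],s["moment"])
c=save("wrist","pics/w6.png");pickle.dump((s,c),open("c6.pkl","wb"))
cv2.imwrite("pics/w6b.png",cv2.resize(c["color"][130:240,190:320,::-1],None,fx=5,fy=5,interpolation=2))
```

```text
[ 0.48867636 -0.08737343  0.06063773] [ 179.98974977    0.21889243 -169.83636017] 0.014658188878508631 [-3.69942342  5.20381226 16.71402181] [ 2.05555318  1.75241507 -0.09896184]
```

View pics/w6b.png

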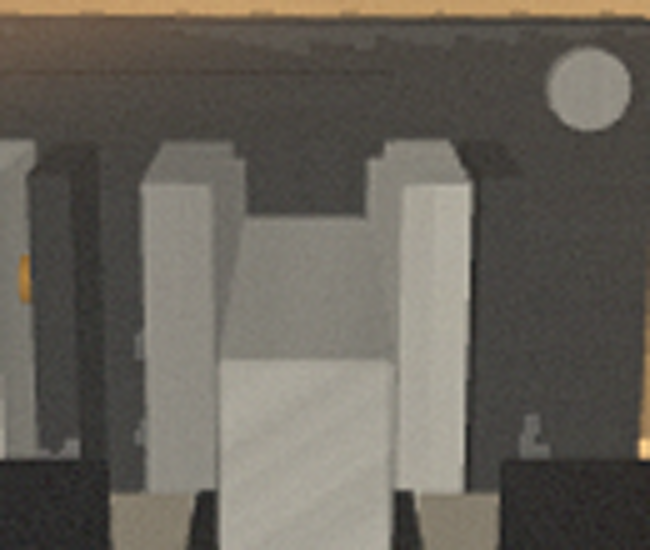

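Call:
step_arm(increments=[[[0, 0.0005, 0.001], [0, 0, 0], 1], [[0, 0.0005, 0.001], [0, 0, 0], 1]])

```text
time_s: 9.5
tcp_pos: [0.4888, -0.0871, 0.0592]
eef_rot: [-180.0, 0.2, -169.8]
contact_force: [-1.2, 2.1, 8.7]
gripper_width: 0.0143
```

Call:
step_arm(increments=[[[0, 0, 0.001], [0, 0, 0], 1], [[0, 0, 0.001], [0, 0, 0], 1]])

```text
time_s: 9.7
tcp_pos: [0.4889, -0.087, 0.0581]
eef_rot: [180.0, 0.2, -169.8]
contact_force: [-0.4, 2.6, 8.9]
gripper_width: 0.0145
```

Call:
step_arm(increments=[[[0, 0, 0.0005], [0, 0, 0], 1], [[0, 0, 0.001], [0, 0, 0], 1]])

```text
time_s: 9.9
tcp_pos: [0.4889, -0.087, 0.0572]
eef_rot: [180.0, 0.2, -169.8]
contact_force: [-1.1, 2.4, 9.4]
gripper_width: 0.015
```

Call:
step_arm(increments=[[[0, 0, 0.0005], [0, 0, 0], 1], [[0, 0, 0.001], [0, 0, 0], 1]])

```text
time_s: 10.1
tcp_pos: [0.489, -0.087, 0.0562]
eef_rot: [180.0, 0.2, -169.8]
contact_force: [-1.3, 3.6, 9.3]
gripper_width: 0.0145
```

Call:
step_arm(increments=[[[0, 0, 0.0005], [0, 0, 0], 1], [[0, 0, 0.001], [0, 0, 0], 1]])

```text
time_s: 10.3
tcp_pos: [0.489, -0.087, 0.0552]
eef_rot: [180.0, 0.3, -169.8]
contact_force: [0.3, 3.5, 9.2]
gripper_width: 0.015
```

Call:
step_arm(increments=[[[0, 0, 0.0005], [0, 0, 0], 1], [[0, 0, 0.001], [0, 0, 0], 1]])

```text
time_s: 10.5
tcp_pos: [0.4892, -0.087, 0.0549]
eef_rot: [-180.0, 0.3, -169.8]
contact_force: [-4.9, 5.0, 23.0]
gripper_width: 0.0146
```

Call:
step_arm(increments=[[[0, 0, 0.0005], [0, 0, 0], 1], [[0, 0, 0.0005], [0, 0, 0], 1]])

```text
time_s: 10.7
tcp_pos: [0.4892, -0.087, 0.0548]
eef_rot: [-180.0, 0.3, -169.8]
contact_force: [-5.3, 4.9, 22.7]
gripper_width: 0.0148
```

Run:
```python
from h import *
import pickle
s=r.get_state();print(s["tcp_pos"],s["eef_rot"],s["gripper_width"],s["contact_force"],s["moment"])
c=save("wrist","pics/w7.png");pickle.dump((s,c),open("c7.pkl","wb"))
cv2.imwrite("pics/w7b.png",cv2.resize(c["color"][130:240,190:320,::-1],None,fx=5,fy=5,interpolation=2))
c=save("side","pics/s7.png")
cv2.imwrite("pics/s7b.png",cv2.resize(c["color"][90:220,200:340,::-1],None,fx=4,fy=4,interpolation=2))
s=r.get_state();print(s["tcp_pos"],s["eef_rot"],s["gripper_width"],s["contact_force"],s["moment"])
```

```text
[ 0.4892051  -0.08698928  0.05482031] [-179.98379738    0.27669162 -169.81348294] 0.014776107405518614 [-5.30148261  4.93873003 22.66883626] [ 1.86252279  2.09004153 -0.1496059 ]
[ 0.48920684 -0.08696075  0.05481249] [-179.9859927     0.27976233 -169.8161114 ] 0.014639519836277436 [-4.6020033   4.2084388  22.76555707] [ 1.9100355   2.1062188  -0.14483994]
```

View pics/w7b.png

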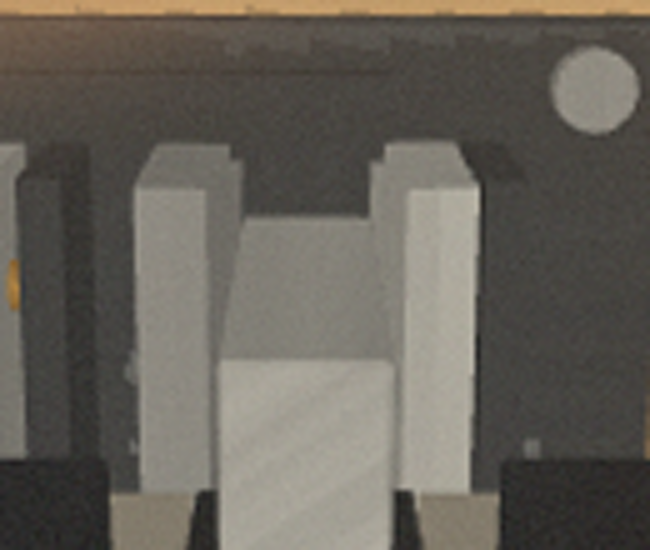

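View pics/s7b.png

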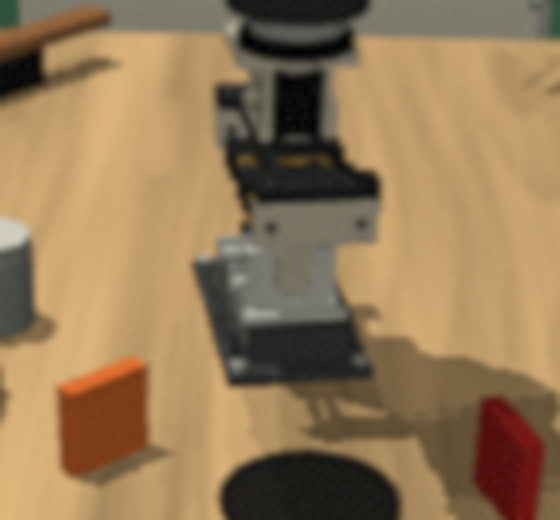

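The plate is found: the force jumped from about 9 N to 23 N and held steady, so about 14 N is on the plate. That puts the foot at z≈0.022, about 18 mm below the jaw tops. The blank hasn't slipped in the grip, so I'll ease off and release.

Call:
step_arm(increments=[[[0, 0, -0.0005], [0, 0, 0], 1], [[0, 0, -0.001], [0, 0, 0], 1], [[0, 0, -0.001], [0, 0, 0], 1]])

```text
time_s: 11.1
tcp_pos: [0.4891, -0.087, 0.0549]
eef_rot: [-180.0, 0.3, -169.8]
contact_force: [-0.2, 4.4, 11.5]
gripper_width: 0.0147
```

Call:
step_arm(increments=[[[0, 0, 0], [0, 0, 0], 0.8], [[0, 0, 0], [0, 0, 0], 0.7], [[0, 0, 0], [0, 0, 0], 0.6], [[0, 0, 0], [0, 0, 0], 0.6], [[0, 0, 0], [0, 0, 0], 0.6]])

```text
time_s: 11.6
tcp_pos: [0.4872, -0.0876, 0.0533]
eef_rot: [-180.0, 0.0, -169.9]
contact_force: [0.1, -0.0, 0.8]
gripper_width: 0.0345
```

Call:
step_arm(increments=[[[0, 0, -0.01], [0, 0, 0], 0.6], [[0, 0, -0.03], [0, 0, 0], 0.6], [[0, 0, -0.06], [0, 0, 0], 0.5], [[0, 0, -0.1], [0, 0, 0], 0.3], [[-0.02, 0, -0.12], [0, 0, 0], 0.1], [[-0.045, 0, -0.13], [0, 0, 0], 0], [[-0.05, 0, -0.13], [0, 0, 0], 0], [[-0.05, 0, -0.13], [0, 0, 0], 0]])

```text
time_s: 12.4
tcp_pos: [0.5368, -0.0786, 0.1837]
eef_rot: [180.0, 0.1, -169.9]
contact_force: [-1.2, -1.1, -0.2]
gripper_width: 0.0775
```

Run:
```python
from h import *
import pickle
s=r.get_state();print(s["tcp_pos"],s["eef_rot"],s["gripper_width"],s["contact_force"])
c=save("wrist","pics/w8.png");pickle.dump((s,c),open("c8.pkl","wb"))
cv2.imwrite("pics/w8b.png",cv2.resize(c["color"][30:230,150:420,::-1],None,fx=2.9,fy=2.9,interpolation=2))
c=save("side","pics/s8.png")
cv2.imwrite("pics/s8b.png",cv2.resize(c["color"][110:310,180:340,::-1],None,fx=3,fy=3,interpolation=2))
```

```text
[ 0.53678896 -0.07861628  0.18374935] [ 1.79990630e+02  6.51290938e-02 -1.69874500e+02] 0.07746671382743418 [-1.21445509 -1.13457153 -0.24842369]
```

View pics/w8b.png

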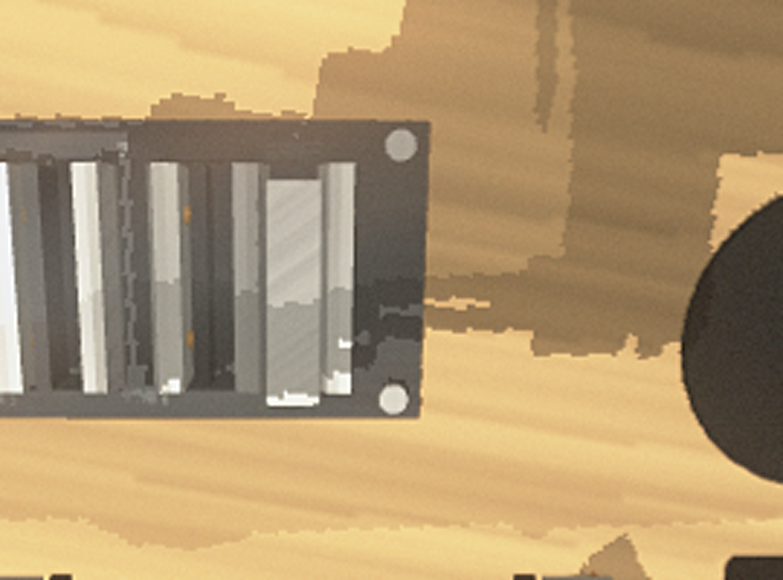

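View pics/s8b.png

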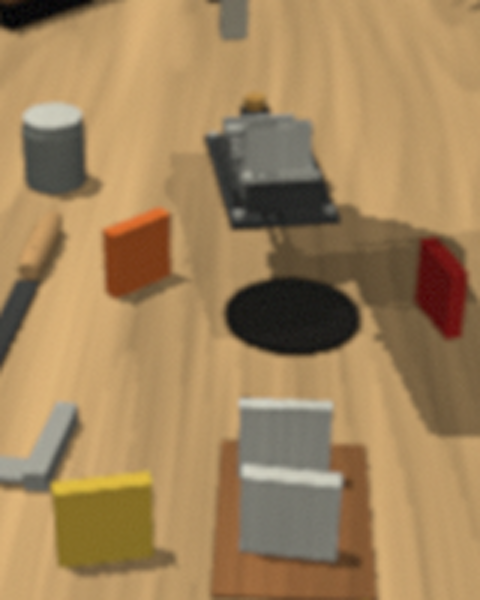

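The blank stands between the wide bay's jaws, with its top face spanning crop pixels (267–320, 180–404). The other two blanks haven't moved.

Run:
```python
from h import *
import pickle
s,c=pickle.load(open("c8.pkl","rb")); T=twc(s,c)
t=np.radians(10.1);o=np.array([.4953,-.1374]);Rf=np.array([[np.cos(t),np.sin(t)],[-np.sin(t),np.cos(t)]])
P=[unproj(c,(150+u/2.9,30+v/2.9),.0815,T)[:2] for u,v in[(267,180),(320,180),(319,404),(267,404)]]
print(np.round([Rf@(p-o)*1e3 for p in P],1), Rf@(np.mean(P,0)-o)*1e3-[0,50])
d=P[3]-P[0]; print(np.degrees(np.arctan2(d[1],d[0])),np.linalg.norm(d))
```

```text
[[-28.   43.3]
 [-28.   57.1]
 [ 31.2  57.2]
 [ 31.2  42.8]] [1.57855982 0.07866837]
9.668908021640993 0.0591758480834889
```

```bash
python3 -c "
from h import *
print(r.close_job()); print(r.get_state()['time_s'])"
```

```text
the job is handed in; nothing more can be done
None
the job is handed in; nothing more can be done
```

The pad's blank is seated in the wide (15 mm) bay of the fixture, and the job is handed in at about 12.5 s of the 40 s allowed. No verdict was reported.

- **Thickness:** the pinch read 15.0 mm at 15 N grip, and 14.4–15.0 mm at 55 N. The pictures measured 14.7–15.4 mm, so I took it as the 15 mm blank.
- **Pushing in:** the flare took at most about 17 N, then sliding took about 9 N. At the plate the vertical force jumped to about 23 N, which leaves about 14 N on the plate. The foot stopped at z ≈ 0.022 m, so the plate is about 18 mm below the jaw tops.
- **After letting go:** the wrist picture showed the blank within about 1.6 mm of mid-slot and 0.1 mm of its centre line, turned about 0.4°. The tool's tilt while pressing was 0.3°; I did not measure the blank's own tilt or the sprung jaw's travel.
- **Everything else:** the two blanks on the board and the other items look undisturbed in the side picture. The gripper is clear of everything.
- **Disagreements:** the top and wrist cameras differed by 2–3 mm in x, so I used the wrist camera for both the blank and the fixture.

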